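# Dispense one hinge-hole plug and slide it into the green square

## Robot

A 7-joint arm with a two-finger parallel gripper is mounted at the origin on the work surface. World frame = base frame: x ahead of the robot, y to its left, z up, the work surface at z = 0. Lengths are in m, angles in rad, forces in N, time in s.
With the tool pointing down it reaches from about 0.425 to 0.925 m from the base axis. Payload 6.8 kg.
Tool frame: the origin (TCP) lies between the finger pads; the fingertips stand r.tip_extent ahead of it and the grasp point (between the pads) lies 5 mm behind it (r.tip_extent is the distance from the TCP to the fingertips, in m); y points along the fingers, x is the direction in which the jaws open and shut, and the axes are right-handed (so a half turn about y gives the same grasp; the last joint's range is limited). The gripper opens to 85 mm and grips with 20 to 120 N. Pads are 22 mm wide; open, the fingers measure 114 mm over their backs; the gripper's body (76 mm by 85 mm) begins 54 mm behind the grasp point. The pads swing forward as they close: fully open they stand 13 mm farther back than shut.
Start: joints at [-1.375, 0.477, 0.022, 1.555, -0.011, 1.109, -0.083], TCP at [0.202, 0.644, 0.245] pointing down, gripper open.
Joint ranges: [-2.96, 2.96], [-0.34, 2.1], [-1.41, 1.46], [0.24, 2.44], [-1.37, 4.51], [0.17, 1.92], [-2.96, 2.96]. Speed limits (rad/s): [2.39, 2.39, 3.14, 3.14, 3.14, 3.14, 3.14].

## Interface

Orientations are given as a rotation vector (axis times angle).
In Python, from bench import r gives the robot as it stands.
- The arm moves only by the tool send_rows, never from a script. Its argument "plan" is a list of rows, each a list of 5 numbers: the shift along the tool's x, y, z in cm, then the turn about the tool's y in degrees, then the opening, from 0 (shut) to 1 (fully open). In form: [[dx, dy, dz, spin, grip], ...]. A call has 1 to 12 rows; each row shifts and turns the commanded pose from where the row before left it, along the tool's axes as they then stand; what a row does not reach is not made up. A row lasts 1/8 s, in which the tool goes at most 62.5 mm and 10.7 degrees, less where a joint would pass 70% of its speed; a pose out of reach is approached as far as the arm can. A call is refused whole if a number of a shift passes 6.25 or a number of a turn 10.7, either way. A call with a gripper value outside its range is refused whole. The fingers move at their own pace and stop on an object; "force" is the grip in N (left out, the last holds). Time passes only in rows, so rows that do not move let the fingers close. It gives the time, the measured TCP pose, the force and the opening at its end, in the units of the state.
- r.get_obs(): the state, without advancing time (a new reading comes with each control period).
- r.grab_frame(name): name is "scene" or "top" or "wrist"; returns a dict with "image" (420x560x3 uint8, red, green, blue), "camera_matrix" (3x3 intrinsics, pixels), "cam_to_world" (4x4, takes a point from camera to world coordinates). Camera axes: x right, y down, z forward; pixel columns grow to the right and rows downward; lengths in m; the calibration is good to about 2 mm. A picture is of the moment at which its call begins. There is no depth.
- r.hand_in(): hands the job in, once; it reports no verdict.
Trained networks look in the newest picture that a camera, given by its name, has taken for a name from the list of things; names that differ only in an ending like _2 or _b are one class to them, and where a whole thing is asked for, a point or a joint stands for the part that bears it (a point fixed in the world has none). Each returns a list of dicts, best first, with "p" (0 to 1); they miss things now and then, are a little off and sometimes report something else, mostly with a low value. They report only what shows in the picture. A call takes as long as a camera call. They do not tell look-alikes from the thing itself.
- r.recognise(camera, target): "rect" ([left, top, right, bottom] in pixels, round what is visible of it).
The state is a dict: "clock": time; "joints": joint angles; "qvel": joint speeds; "tau": joint torques, N m; "tcp_pos": TCP position; "orientation": TCP orientation; "contact_force": force on the tool from outside, world axes, zero at the start; "moment": the same for the moment, N m; "grip_width": finger opening in m.
Only numpy, scipy, OpenCV 4.12 (cv2) and the standard library are available. Lean on these libraries where they do the work, as an engineer would, in place of code of your own. Each camera call takes 0.05 s, during which the arm holds its last target.

## Task

Press the red plunger of the plug dispenser all the way down once and let it spring back up, so that a single brown wooden plug comes out of the mouth onto the bench. Then slide that plug along the bench with the fingers, without picking it up, until it lies flat and wholly inside the green taped square. Leave the other plugs in the dispenser, and do not disturb the glue bottle, the spray can or the sanding block.

Things in the scene. Friction and masses are not known exactly. Their poses are not given: they have to be found in the camera images.
- dispenser: Plug dispenser fixed to the bench. Origin on the bench under the centre of its clear square magazine tower (47 mm square outside, 46 mm high); plugs come out along its -x. A grey housing, 56 mm wide and 42 mm high, runs from the tower back to x = +135 mm and carries the plunger; two 4 mm high steel foot flanges widen it to 86 mm at the back (x = 80 to 130 mm).
- mouth (a point): Middle of the dispenser's mouth, on the bench: a 14 mm high gap under the tower's front wall, 23 mm in front (-x) of the tower's centre. A full slow press leaves the plug's centre about 45 mm in front of the mouth; a fast press throws it some cm farther. A half press leaves it stuck in the mouth.
- plunger_top (a point): Centre of the top face of the red plunger cap (32 mm diameter, 10 mm thick), 75 mm behind the tower's centre (dispenser +x), 76 mm above the bench when up. It moves with the cap.
- plunger (a joint): Plunger travel in m: 0 up, 0.020 fully down (straight down). Spring force about 6 N at the top, 9 N at the bottom, plus 1 N or so at 40 mm/s; it lifts the plunger back when let go. It drives a steel blade at bench level 3.5 times as far along -x, which pushes out the lowest plug; on the return the blade withdraws and the next plug drops.
- plug0: Round dark brown wooden plug, 35 mm diameter, 12 mm thick, 15 g, the lowest in the tower: the one that comes out. Origin at the centre of its underside, z along its axis.
- plug1: Same plug, second from the bottom; stays in the dispenser.
- plug2: Same plug, the top of the stack of three; stays in the dispenser.
- green_square: Square outline of green tape flat on the bench (less than 1 mm thick), 90 mm inside, 110 mm outside. Origin at its centre, x and y along its sides. It lies to the left or to the right of the dispenser's mouth.
- blue_square: Same outline in blue tape, on the other side; not used.
- glue: Loose white glue bottle with a red cap and yellow label, standing, 56 mm diameter, 150 mm high, origin at the centre of its underside.
- spray: Loose dark spray can with a red label, standing, 60 mm diameter, 160 mm high, origin at the centre of its underside.
- sander: Loose cork sanding block with a red-brown sanding face underneath, 40 x 90 x 28 mm (x, y, z), origin at the centre of its underside.
Mind the look-alikes: they are no part of the job. Leave any yellow look-alike of the plug2 alone.

How it is judged:
On the way, in this order (a step that is already met when the one before it is completed fails the run):
1. the plunger is pressed down (at least 17 of its 20 mm) and the lowest plug is out of the mouth (value of joint plunger above 0.017 m and x of plug0 in the frame of dispenser below -0.045 m), for 0.02 s.
2. the plunger is let go and back up (less than 3 mm down) (value of joint plunger below 0.003 m), for 0.1 s.
At the end, for the whole second after the job is handed in: The dispensed plug lies flat and still wholly inside the green tape (centre within 28.5 mm of the square's centre along both sides); the plunger is up (under 3 mm down); the other plugs are in the tower (within 12 mm of its axis); glue, spray can and sanding block moved under 20 mm (x of plug0 in the frame of green_square between -0.0285 and 0.0285 m and y of plug0 in the frame of green_square between -0.0285 and 0.0285 m and height (world z) of plug0 below 0.004 m and angle between plug0's own z axis and vertical below 0.15 rad and linear speed of plug0 below 0.01 m/s and value of joint plunger below 0.003 m and horizontal distance between each of plug1, plug2 and dispenser below 0.012 m and distance of each of glue, spray, sander from where it was at the start of the episode below 0.02 m); the robot touches nothing.
It fails at once if the dispensed plug is lifted more than 15 mm off the bench (height (world z) of plug0 above 0.015 m).
It fails at once if a second plug leaves the dispenser (horizontal distance between any of plug1, plug2 and dispenser above 0.03 m or height (world z) of plug2 above 0.04 m).
It fails at once if the glue bottle, spray can or sanding block is moved more than 20 mm or knocked over (distance of any of glue, spray, sander from where it was at the start of the episode above 0.02 m or angle between any of glue, spray's own z axis and vertical above 0.3 rad).
It also fails if it takes over 48 s, if anything falls off the work surface, if the arm or the gripper's body presses on something with over 40 N, if the wrist force passes 120 N, or if a joint passes its speed limit or range.

## Working session

There is one attempt and no reset: what is moved stays moved. The work goes in short steps, Python scripts to look and compute and a tool call to move; the robot and the scene stay as the last step left them, time stands still between calls to the robot, and variables do not carry over. Pictures are saved under pics/ and viewed, and the job is handed in when it is done.

Besides the shell and the picture viewer there is one more tool, called after "Request:" in YAML: its name, and indented under it one key for each argument. send_rows: Moves the arm, as the interface text tells. Its arguments: {"type":"object","properties":{"plan":{"type":"array","items":{"type":"array","items":{"type":"number"}}},"force":{"type":"number"}},"required":["plan"]}

```bash
ls; mkdir -p pics; python3 - <<'E'
from bench import r
import cv2
o=r.get_obs(); print(o, r.tip_extent)
for n in ["scene","top","wrist"]:
    f=r.grab_frame(n); cv2.imwrite(f"pics/{n}0.png",f["image"][:,:,::-1]); print(n,f["camera_matrix"].tolist(),f["cam_to_world"].round(4).tolist())
    for t in ["dispenser","plunger_top","plug0","green_square","blue_square","glue","spray","sander"]:
        print(t,[(([round(x) for x in d["rect"]]),round(d["p"],2)) for d in r.recognise(n,t)])
print(r.get_obs()["clock"])
E
```

```text
pics
{'clock': 0.0, 'joints': array([-1.37512102,  0.47782112,  0.02236002,  1.55645102, -0.01149143,
        1.10930463, -0.08313743]), 'qvel': array([ 0.0001733 ,  0.00071221,  0.00124148, -0.00176035, -0.00013944,
       -0.00028007,  0.00223249]), 'tau': array([ 2.38900257e-04, -5.96442389e+01,  1.60798699e+00, -2.81197214e+01,
        1.25356915e-02,  9.27346176e-03,  1.40639517e-05]), 'tcp_pos': array([0.201766  , 0.64354335, 0.24431219]), 'orientation': array([-1.33899387, -0.98156279,  0.98388369]), 'contact_force': array([-0.60462174,  0.29894515,  0.09543853]), 'moment': array([ 0.01589673, -0.02429531, -0.03784946]), 'grip_width': 0.08532703463234229} 0.014
scene [[387.6233557315274, 0.0, 280.12696609548647], [0.0, 387.6233557315274, 208.7874274359285], [0.0, 0.0, 1.0]] [[0.2774, 0.5966, -0.7531, 1.0975], [0.9607, -0.1839, 0.2082, -0.1838], [-0.0143, -0.7812, -0.6241, 0.5475], [0.0, 0.0, 0.0, 1.0]]
dispenser [([287, 230, 356, 313], 0.68)]
plunger_top [([314, 250, 331, 271], 0.76)]
plug0 [([248, 259, 268, 276], 0.62), ([350, 243, 370, 260], 0.55), ([299, 236, 312, 246], 0.5
[... 672 characters left out ...]
 196], 0.7), ([262, 177, 285, 192], 0.53), ([247, 118, 292, 202], 0.51)]
green_square [([141, 184, 196, 241], 0.84)]
blue_square [([338, 194, 406, 259], 0.73)]
glue [([145, 122, 184, 160], 0.7), ([238, 281, 281, 304], 0.3), ([248, 120, 288, 202], 0.23)]
spray [([142, 185, 196, 236], 0.56), ([383, 86, 432, 141], 0.55)]
sander [([238, 285, 280, 305], 0.85)]
wrist [[354.0375594373857, 0.0, 275.0061736642096], [0.0, 354.0375594373857, 203.83785540864184], [0.0, 0.0, 1.0]] [[0.2974, 0.9079, 0.2954, 0.1266], [0.9547, -0.2828, -0.0921, 0.6682], [-0.0001, 0.3094, -0.9509, 0.374], [0.0, 0.0, 0.0, 1.0]]
dispenser []
plunger_top []
plug0 []
green_square []
blue_square []
glue []
spray []
sander []
1.35
```

View pics/top0.png

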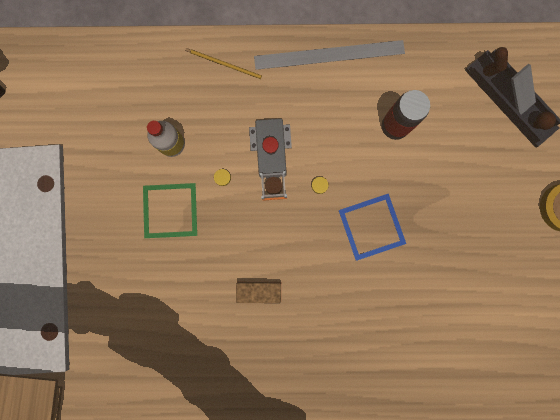

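View pics/scene0.png

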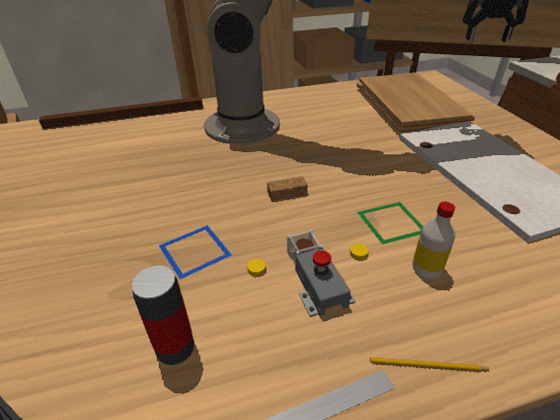

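```bash
python3 - <<'E'
import cv2
a=cv2.imread("pics/top0.png")[80:320,110:450]; cv2.imwrite("pics/top0c.png",cv2.resize(a,None,fx=2.3,fy=2.3,interpolation=2))
a=cv2.imread("pics/scene0.png")[160:360,120:470]; cv2.imwrite("pics/sc0c.png",cv2.resize(a,None,fx=2.25,fy=2.25,interpolation=2))
E
```

```text
(no output)
```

View pics/top0c.png

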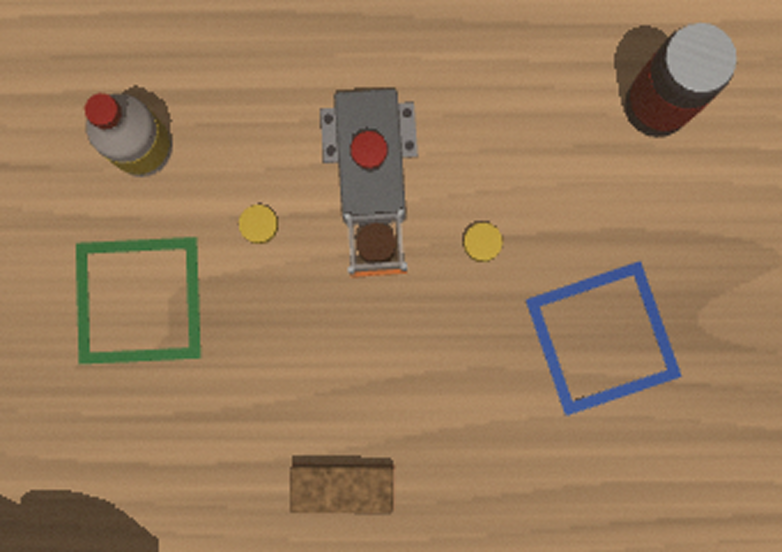

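View pics/sc0c.png

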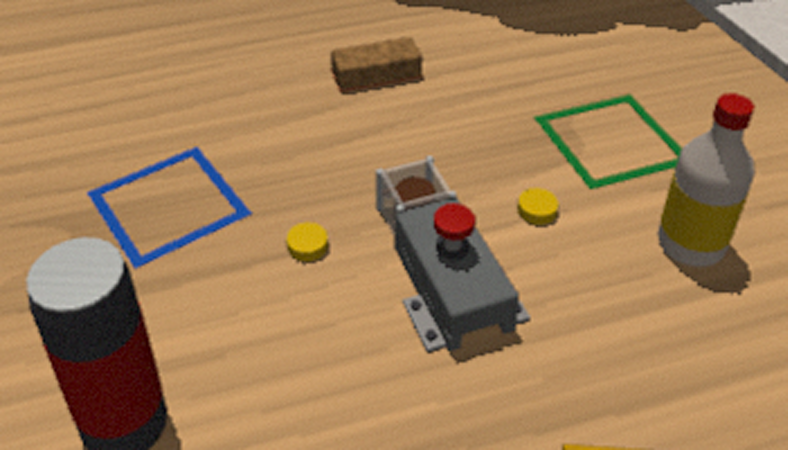

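```bash
cat > h.py <<'E'
import numpy as np, cv2
from scipy.spatial.transform import Rotation as R
CAM={"top":([[502.0993865298588,0,279.52495467399734],[0,502.0993865298588,202.5518308635623],[0,0,1]],None)}
def w(f,uv,z):
    K=f["camera_matrix"];T=f["cam_to_world"]
    d=T[:3,:3]@np.linalg.solve(K,[uv[0],uv[1],1.]);o=T[:3,3]
    return (o+d*(z-o[2])/d[2])[:3]
def px(f,p):
    K=f["camera_matrix"];T=f["cam_to_world"]
    q=K@(T[:3,:3].T@(np.array(p)-T[:3,3]));return q[:2]/q[2]
def blob(f,lo,hi,roi):
    h=cv2.cvtColor(f["image"],cv2.COLOR_RGB2HSV);m=cv2.inRange(h,lo,hi)
    k=np.zeros_like(m);l,t,rr,b=roi;k[t:b,l:rr]=m[t:b,l:rr];return k
E
python3 - <<'E'
from bench import r
from h import *
o=r.get_obs(); print(R.from_rotvec(o["orientation"]).as_matrix().round(3))
for n,gr,rd in [("top",(130,170,210,250),(255,125,290,165)),("scene",(340,195,440,255),(300,240,345,275))]:
    f=r.grab_frame(n)
    g=blob(f,(45,90,40),(85,255,255),gr); pts=np.argwhere(g)[:,::-1]
    W=np.array([w(f,p,0)[:2] for p in pts]).astype(np.float32)
    print(n,"green",len(pts),cv2.minAreaRect(W))
    m=blob(f,(0,140,80),(8,255,255),rd)|blob(f,(172,140,80),(180,255,255),rd)
    p=np.argwhere(m)[:,::-1]; c=p.mean(0); print("cap",len(p),c,p.min(0),p.max(0),w(f,c,0.075))
    for u in ([(257,120),(284,119)] if n=="top" else []): print("housing back top",w(f,u,.042))
    for u in ([(263,174),(285,172),(264,196),(285,196),(262,197),(287,197)] if n=="top" else []): print("tower top",w(f,u,.046))
    if n=="top":
        for u in [(222,177),(320,185)]: print("yellow",w(f,u,.012))
        print("sander",w(f,(259,280),0),w(f,(259,291),.028))
print(r.get_obs()["clock"])
E
```

```text
[[ 0.299  0.    -0.954]
 [ 0.954  0.     0.299]
 [ 0.    -1.     0.   ]]
top green 882 ((0.550114095211029, 0.21566984057426453), (0.1094261109828949, 0.10951882600784302), 2.503854274749756)
cap 197 [269.89847716 144.39593909] [263 137] [277 152] [0.67201789 0.00408518 0.075     ]
housing back top [0.72905366 0.03092579 0.042     ]
housing back top [ 0.73069408 -0.02378296  0.042     ]
tower top [0.61805021 0.01889272 0.046     ]
tower top [ 0.62178606 -0.02510294  0.046     ]
tower top [0.57385151 0.01701749 0.046     ]
tower top [ 0.57358639 -0.02479444  0.046     ]
tower top [0.57187621 0.02100614 0.046     ]
tower top [ 0.57156153 -0.02876143  0.046     ]
yellow [0.61726074 0.10510721 0.012     ]
yellow [ 0.59928651 -0.09716491  0.012     ]
sander [0.40514106 0.0295872  0.        ] [0.38528009 0.02823814 0.028     ]
scene green 466 ((0.5493947267532349, 0.2161259800195694), (0.10911159962415695, 0.10843107849359512), 2.4489080905914307)
cap 202 [321.08910891 256.53960396] [300 243] [330 263] [0.67190164 0.00406854 0.075     ]
1.45
```

Request:
send_rows:
  plan:
    - [0,0,0,10.4,0]
    - [0,0,0,10.4,0]
    - [0,0,0,10.4,0]
    - [0,0,0,10.4,0]
    - [0,0,0,10.4,0]
    - [0,0,0,10.4,0]
    - [0,0,0,10.2,0]
    - [0,0,0,0,0]

```text
clock: 2.45
tcp_pos: [0.2017, 0.6442, 0.2453]
orientation: [-1.571, -0.002, 0.001]
contact_force: [0.3, 0.4, -0.1]
grip_width: -0.0003
```

```bash
python3 - <<'E'
from bench import r
from h import *
o=r.get_obs(); print(o["clock"],o["tcp_pos"],o["joints"].round(2),o["grip_width"],r.tip_extent);print(R.from_rotvec(o["orientation"]).as_matrix().round(3))
E
```

```text
2.45 [0.20165948 0.64417381 0.24528709] [-1.57  0.49  0.3   1.57 -0.16  1.11 -1.23] -0.0002617424818961037 0.014
[[ 1.     0.    -0.002]
 [ 0.002 -0.     1.   ]
 [ 0.    -1.    -0.   ]]
```

Request:
send_rows:
  plan:
    - [2.9,0,-4,0,0]
    - [2.9,0,-4,0,0]
    - [2.9,0,-4,0,0]
    - [2.9,0,-4,0,0]
    - [2.9,0,-4,0,0]
    - [2.9,0,-4,0,0]
    - [2.9,0,-4,0,0]
    - [2.9,0,-4,0,0]
    - [2.9,0,-4,0,0]
    - [2.9,0,-4,0,0]
    - [2.9,0,-4,0,0]
    - [2.9,0,-4,0,0]

```text
clock: 3.95
tcp_pos: [0.5507, 0.1628, 0.2456]
orientation: [-1.57, -0.004, 0.003]
contact_force: [0.3, 1.5, -0.0]
grip_width: 0.0001
```

Request:
send_rows:
  plan:
    - [3.05,0,-4,0,0]
    - [3.05,0,-4,0,0]
    - [3.05,2,-4,0,0]
    - [3.05,5,-4,0,0]
    - [0,5,0,0,0]
    - [0,0,0,0,0]
    - [0,0,0,0,0]

```text
clock: 4.82
tcp_pos: [0.6691, 0.0094, 0.133]
orientation: [-1.57, -0.003, 0.001]
contact_force: [1.2, -0.3, 0.1]
grip_width: -0.0003
```

```bash
python3 - <<'E'
from bench import r
from h import *
o=r.get_obs(); print(o["clock"],o["tcp_pos"],o["joints"].round(2),o["contact_force"])
f=r.grab_frame("scene");cv2.imwrite("pics/s1.png",cv2.resize(f["image"][120:340,200:500,::-1],None,fx=2.5,fy=2.5,interpolation=2))
f=r.grab_frame("wrist");cv2.imwrite("pics/w1.png",f["image"][:,:,::-1])
for c in [(.672,.004,.076)]: print(px(f,c))
E
```

```text
4.825 [0.66909845 0.00943311 0.132955  ] [-0.44  0.62  0.48  1.69 -0.35  0.91  0.18] [ 1.22020524 -0.33216927  0.05107356]
[277.96841318 244.55223132]
```

View pics/s1.png

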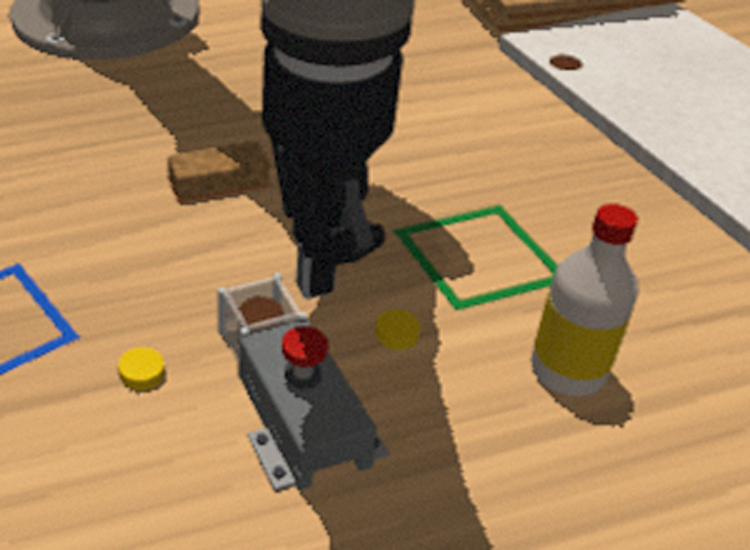

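View pics/w1.png

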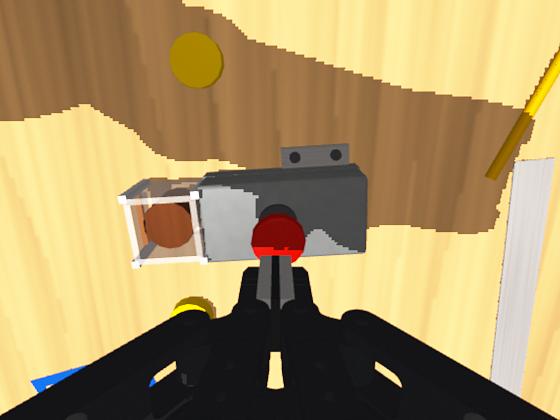

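Request:
send_rows:
  plan:
    - [0.3,1.5,-0.5,0,0]
    - [0,1.5,0,0,0]
    - [0,0,0,0,0]
    - [0,0,0,0,0]

```text
clock: 5.42
tcp_pos: [0.6712, 0.0038, 0.101]
orientation: [-1.571, 0.0, 0.0]
contact_force: [-0.4, -0.7, 0.6]
grip_width: -0.0001
```

Request:
send_rows:
  plan:
    - [0,0.9,0,0,0]
    - [0,0.3,0,0,0]
    - [0,0.3,0,0,0]
    - [0,0.3,0,0,0]
    - [0,0.3,0,0,0]
    - [0,0.3,0,0,0]
    - [0,0.3,0,0,0]
    - [0,0.3,0,0,0]
    - [0,0.1,0,0,0]
    - [0,0,0,0,0]

```text
clock: 6.68
tcp_pos: [0.6713, 0.0039, 0.0711]
orientation: [-1.57, 0.0, -0.0]
contact_force: [-3.5, 0.9, 8.5]
grip_width: 0.0003
```

```bash
python3 - <<'E'
from bench import r
from h import *
o=r.get_obs(); print(o["clock"],o["tcp_pos"],o["joints"].round(2),o["contact_force"])
f=r.grab_frame("scene");cv2.imwrite("pics/s2.png",cv2.resize(f["image"][160:340,220:460,::-1],None,fx=3,fy=3,interpolation=2))
E
```

```text
6.675 [0.67125419 0.00391701 0.07111116] [-0.4   0.7   0.44  1.71 -0.39  0.81  0.22] [-3.48427087  0.88356033  8.5176976 ]
```

View pics/s2.png

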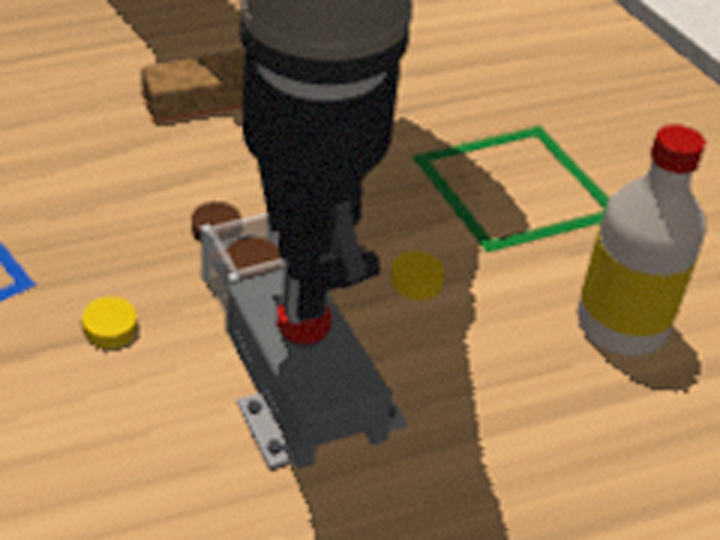

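Request:
send_rows:
  plan:
    - [0,0.2,0,0,0]
    - [0,0.1,0,0,0]
    - [0,0,0,0,0]

```text
clock: 7.1
tcp_pos: [0.6714, 0.0038, 0.07]
orientation: [-1.569, 0.0, -0.001]
contact_force: [-8.0, 0.5, 22.5]
grip_width: 0.0
```

Request:
send_rows:
  plan:
    - [0,-0.5,0,0,0]
    - [0,-0.5,0,0,0]
    - [0,-0.5,0,0,0]
    - [0,-0.5,0,0,0]
    - [0,-1,0,0,0]
    - [0,-3,0,0,0]
    - [0,-4,0,0,0]
    - [0,-4,-4,0,0]
    - [0,0,-6,0,0]
    - [0,0,0,0,0.25]
    - [0,0,0,0,0.25]

```text
clock: 8.48
tcp_pos: [0.671, -0.0962, 0.207]
orientation: [-1.57, 0.001, -0.0]
contact_force: [-0.6, 0.7, 0.7]
grip_width: 0.0212
```

```bash
python3 - <<'E'
from bench import r
from h import *
o=r.get_obs(); print(o["clock"],o["tcp_pos"],o["grip_width"])
f=r.grab_frame("scene");cv2.imwrite("pics/s3.png",cv2.resize(f["image"][160:340,220:460,::-1],None,fx=3,fy=3,interpolation=2))
print([(d["rect"],d["p"],w(f,((d["rect"][0]+d["rect"][2])/2,(d["rect"][1]+d["rect"][3])/2),.006)) for d in r.recognise("scene","plug0")])
f=r.grab_frame("top");cv2.imwrite("pics/t3.png",cv2.resize(f["image"][80:320,110:450,::-1],None,fx=2.3,fy=2.3,interpolation=2))
print([(d["rect"],d["p"],w(f,((d["rect"][0]+d["rect"][2])/2,(d["rect"][1]+d["rect"][3])/2),.01)) for d in r.recognise("top","plug0")])
print("cap scene",[(d["rect"],d["p"]) for d in r.recognise("scene","plunger_top")])
E
```

```text
8.475 [ 0.67096306 -0.09622051  0.20702872] 0.02118645765015152
[([248.9, 257.2, 271.1, 275.0], 0.75, array([ 0.59972664, -0.08772042,  0.006     ])), ([300.0, 242.7, 310.7, 247.5], 0.64, array([0.57085141, 0.01275065, 0.006     ])), ([286.2, 226.7, 297.9, 236.0], 0.55, array([ 5.23894063e-01, -3.42194505e-04,  6.00000000e-03])), ([350.9, 245.9, 369.3, 260.0], 0.48, array([0.62273154, 0.1076357 , 0.006     ]))]
[([212.6, 168.1, 234.7, 185.1], 0.54, array([0.61835026, 0.10193649, 0.01      ]))]
cap scene [([309.4, 249.6, 334.5, 271.8], 0.8)]
```

View pics/s3.png

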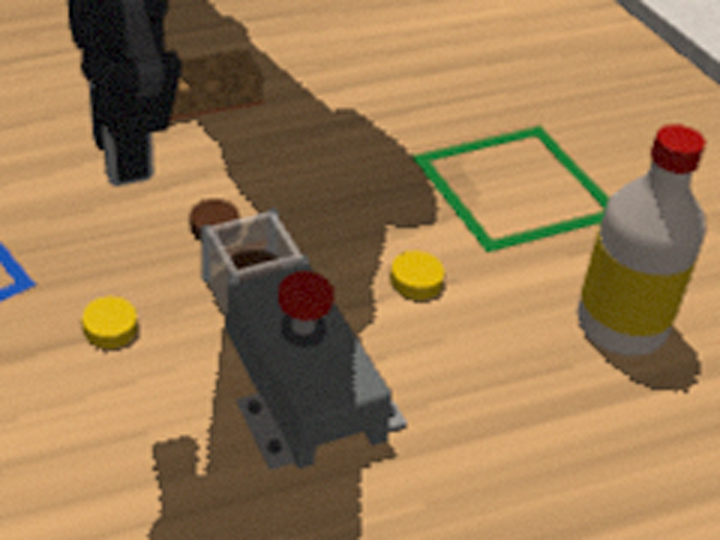

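View pics/t3.png

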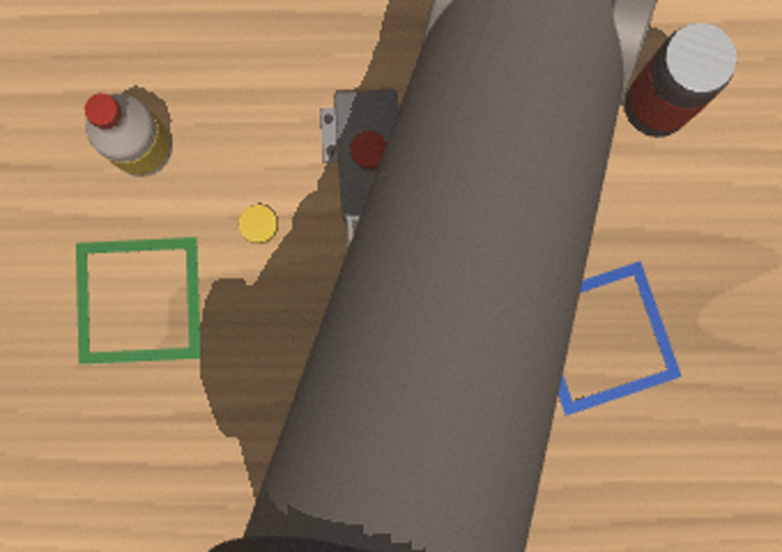

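```bash
python3 - <<'E'
from bench import r
from h import *
f=r.grab_frame("scene")
for u in [(291,231.3),(291.5,232)]: print(w(f,u,.012))
for c in [(.529,-.010),(.525,-.010),(.52,-.008)]:
    P=[px(f,(c[0]+.0175*np.cos(a),c[1]+.0175*np.sin(a),z)) for a in np.linspace(0,6.28,40) for z in(0,.012)]
    P=np.array(P);print(c,P.min(0),P.max(0))
print(cv2.imwrite("pics/s4.png",cv2.resize(f["image"][215:260,270:330,::-1],None,fx=12,fy=12,interpolation=0)))
E
```

```text
[ 0.5294699 -0.0043981  0.012    ]
[ 0.5318238 -0.0040565  0.012    ]
(0.529, -0.01) [279.86598611 226.09519512] [296.8335395  241.79420121]
(0.525, -0.01) [279.32976164 224.89645195] [296.23401641 240.50610997]
(0.52, -0.008) [279.59129096 223.22899561] [296.40755337 238.71565305]
True
```

View pics/s4.png

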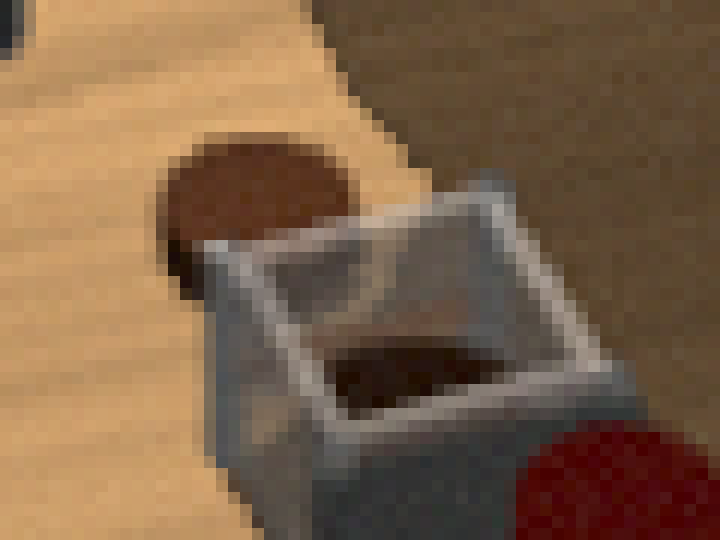

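Request:
send_rows:
  plan:
    - [-3.65,0,1.2,0,0.25]
    - [-3.65,0,1.2,0,0.25]
    - [-3.65,0,1.2,0,0.25]
    - [-3.65,0,1.1,0,0.25]
    - [0,4,0,5.5,0.25]
    - [0,4,0,0,0.25]
    - [0,4,0,0,0.25]
    - [0,2,0,0,0.25]
    - [0,0,0,0,0.25]

```text
clock: 9.9
tcp_pos: [0.5242, -0.0488, 0.066]
orientation: [-1.57, 0.077, -0.073]
contact_force: [-0.8, -0.4, 0.3]
grip_width: 0.0218
```

```bash
python3 - <<'E'
from bench import r
from h import *
o=r.get_obs(); print(o["clock"],o["tcp_pos"],o["grip_width"],o["joints"].round(2));print(R.from_rotvec(o["orientation"]).as_matrix().round(3))
f=r.grab_frame("wrist");cv2.imwrite("pics/w5.png",f["image"][:,:,::-1])
print(px(f,(.529,-.004,.012)),[(d["rect"],d["p"],w(f,((d["rect"][0]+d["rect"][2])/2,(d["rect"][1]+d["rect"][3])/2),.006)) for d in r.recognise("wrist","plug0")])
E
```

```text
9.9 [ 0.52420388 -0.04884739  0.06601461] 0.021792667586224 [-0.39  0.53  0.46  2.07 -0.39  0.63  0.24]
[[ 0.995 -0.003  0.095]
 [-0.095 -0.     0.995]
 [-0.003 -1.    -0.001]]
[275.60483048 158.47101214] [([246.0, 124.6, 308.5, 191.3], 0.84, array([ 0.52979545, -0.00493346,  0.006     ])), ([386.5, 103.3, 459.8, 175.5], 0.77, array([ 0.6074718 , -0.00226166,  0.006     ])), ([376.8, 264.6, 440.0, 319.9], 0.74, array([ 0.60179797, -0.09461112,  0.006     ]))]
```

View pics/w5.png

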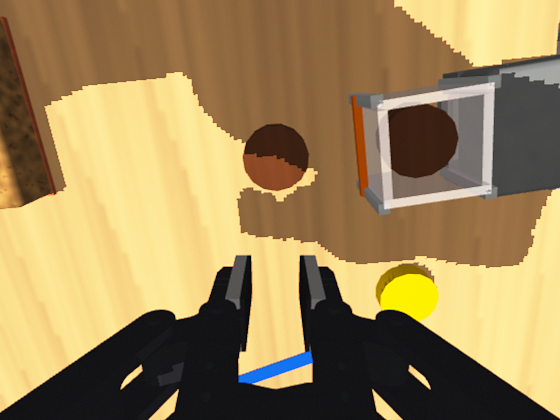

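Request:
send_rows:
  plan:
    - [0,2,0,0,0.25]
    - [0,2,0,0,0.25]
    - [0,0.8,0,0,0.25]
    - [0,0,0,0,0.25]

```text
clock: 10.5
tcp_pos: [0.5256, -0.0492, 0.0198]
orientation: [-1.569, 0.075, -0.076]
contact_force: [0.2, -0.0, -0.3]
grip_width: 0.0217
```

Request:
send_rows:
  plan:
    - [0,0.2,0.5,0,0.25]
    - [0,0,0.8,0,0.25]
    - [0,0,0.5,0,0.25]
    - [0,0,0.5,0,0.25]
    - [0,0,0.8,0,0.25]
    - [0,0,1,0,0.25]
    - [0,0,1,0,0.25]
    - [0,0,1,0,0.25]
    - [0,0,1,0,0.25]
    - [0,0,0.7,0,0.25]
    - [0,0,0.4,0,0.25]
    - [0,0,0,0,0.25]

```text
clock: 12.0
tcp_pos: [0.5331, 0.0327, 0.0172]
orientation: [-1.569, 0.075, -0.075]
contact_force: [-0.5, -0.2, -0.2]
grip_width: 0.0214
```

```bash
python3 - <<'E'
from bench import r
from h import *
o=r.get_obs(); print(o["clock"],o["tcp_pos"],o["grip_width"])
f=r.grab_frame("wrist");cv2.imwrite("pics/w6.png",f["image"][:,:,::-1])
print([(d["rect"],d["p"],w(f,((d["rect"][0]+d["rect"][2])/2,(d["rect"][1]+d["rect"][3])/2),.006)) for d in r.recognise("wrist","plug0")])
E
```

```text
12.0 [0.53309494 0.03269553 0.01721029] 0.021368145086179166
[([234.9, 182.2, 316.7, 263.6], 0.92, array([0.53624129, 0.0582083 , 0.006     ])), ([429.8, 28.6, 536.9, 130.7], 0.84, array([0.61863463, 0.1078678 , 0.006     ])), ([410.9, 353.5, 482.9, 384.2], 0.62, array([ 0.61253929, -0.02583053,  0.006     ]))]
```

View pics/w6.png

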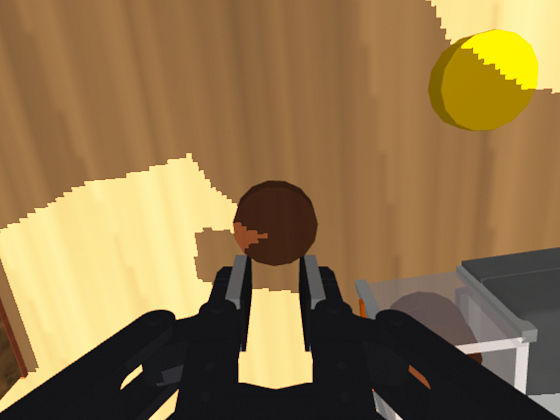

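Request:
send_rows:
  plan:
    - [0,0,0.5,0,0.25]
    - [0,0,1,0,0.25]
    - [0,0,1.2,0,0.25]
    - [0,0,1.2,0,0.25]
    - [0,0,1.2,0,0.25]
    - [0,0,1.2,0,0.25]
    - [0,0,1.2,0,0.25]
    - [0,0,1.2,0,0.25]
    - [0,0,1.2,0,0.25]
    - [0,0,1,0,0.25]
    - [0,0,0.6,0,0.25]
    - [0,0,0.3,0,0.25]

```text
clock: 13.6
tcp_pos: [0.5444, 0.1502, 0.0172]
orientation: [-1.57, 0.075, -0.075]
contact_force: [-0.2, 0.2, -0.8]
grip_width: 0.0214
```

```bash
python3 - <<'E'
from bench import r
from h import *
o=r.get_obs(); print(o["clock"],o["tcp_pos"],o["grip_width"],o["contact_force"])
f=r.grab_frame("wrist");cv2.imwrite("pics/w7.png",f["image"][:,:,::-1])
print([(d["rect"],d["p"],w(f,((d["rect"][0]+d["rect"][2])/2,(d["rect"][1]+d["rect"][3])/2),.006)) for d in r.recognise("wrist","plug0")])
E
```

```text
13.6 [0.54439309 0.15017286 0.0172005 ] 0.021441796875242402 [-0.17532777  0.2149309  -0.82258523]
[([411.1, 308.0, 478.2, 380.3], 0.77, array([0.62197853, 0.10649833, 0.006     ])), ([235.0, 182.7, 321.1, 266.6], 0.6, array([0.54844636, 0.17483155, 0.006     ]))]
```

View pics/w7.png

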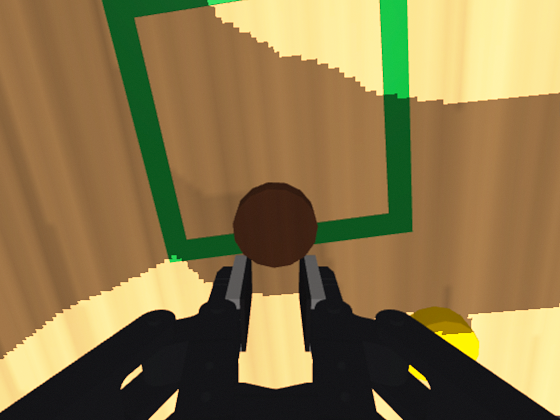

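Request:
send_rows:
  plan:
    - [0,0,0.5,0,0.25]
    - [0,0,1,0,0.25]
    - [0,0,1,0,0.25]
    - [0,0,0.8,0,0.25]
    - [0,0,0.5,0,0.25]
    - [0,0,0.25,0,0.25]
    - [0,0,0,0,0.25]
    - [0,0,-1,0,0.25]
    - [0,0,-2.5,0,0.25]
    - [0,-2,-2,0,0.25]
    - [0,-4,0,0,0.25]
    - [0,-6,0,0,0.25]

```text
clock: 15.2
tcp_pos: [0.5417, 0.1335, 0.1372]
orientation: [-1.571, 0.08, -0.075]
contact_force: [0.5, 0.8, -0.2]
grip_width: 0.0216
```

Request:
send_rows:
  plan:
    - [0,-4,0,0,0.25]
    - [0,0,-5,0,0.25]
    - [0,0,-5,0,0.25]
    - [0,0,-5,0,0.25]
    - [0,0,0,0,0.25]

```text
clock: 15.82
tcp_pos: [0.5272, -0.0197, 0.1776]
orientation: [-1.57, 0.083, -0.083]
contact_force: [0.1, 0.4, -0.0]
grip_width: 0.0217
```

```bash
python3 - <<'E'
from bench import r
from h import *
o=r.get_obs(); print(o["clock"],o["tcp_pos"],o["grip_width"],o["contact_force"])
for n in["scene","top"]:
    f=r.grab_frame(n);cv2.imwrite(f"pics/{n}8.png",cv2.resize(f["image"][80:360,110:460,::-1],None,fx=2.1,fy=2.1,interpolation=2))
    print(n,[(np.round(d["rect"]),d["p"],w(f,((d["rect"][0]+d["rect"][2])/2,(d["rect"][1]+d["rect"][3])/2),.006)) for d in r.recognise(n,"plug0")])
E
```

```text
15.825 [ 0.52724287 -0.01971954  0.17755963] 0.021704122554281887 [ 0.0921657   0.35743629 -0.02664817]
scene [(array([385., 211., 402., 229.]), 0.74, array([0.55301069, 0.21848786, 0.006     ])), (array([250., 258., 267., 275.]), 0.74, array([ 0.60044786, -0.09061746,  0.006     ])), (array([352., 244., 367., 261.]), 0.68, array([0.62108334, 0.10692286, 0.006     ])), (array([162., 226., 233., 280.]), 0.63, array([ 0.52949753, -0.19692196,  0.006     ]))]
top [(array([215., 168., 233., 186.]), 0.67, array([0.61806515, 0.10189416, 0.006     ])), (array([164., 202., 177., 219.]), 0.64, array([0.54848796, 0.2114    , 0.006     ]))]
```

View pics/scene8.png

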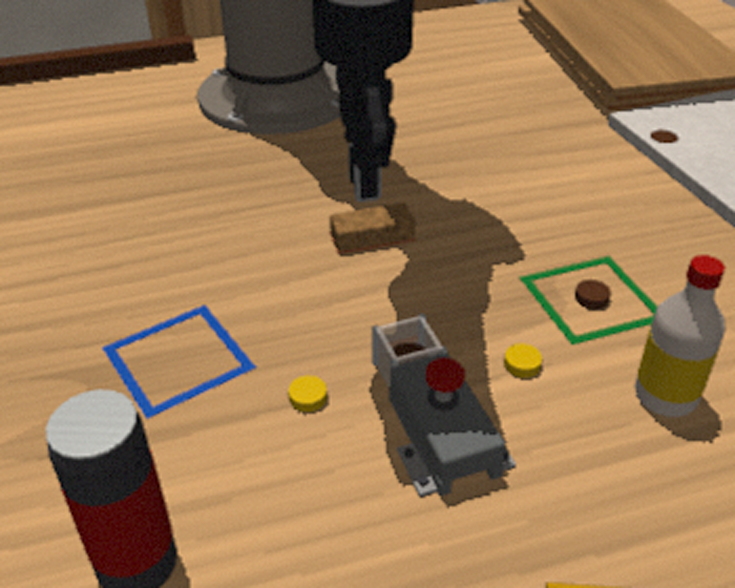

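View pics/top8.png

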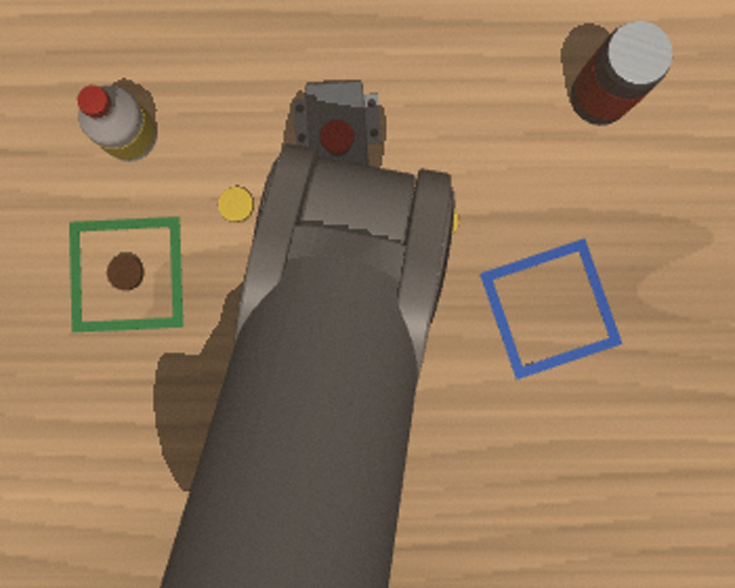

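The plug lies in the middle of the green square (scene crop (592,295), top crop (125,271)). The plunger is up, the other plugs are still in the tower, and the arm is clear of everything.

```bash
python3 - <<'E'
from bench import r
print(r.hand_in())
E
```

```text
the job is handed in; nothing more can be done
None
```

The job is handed in. One brown plug came out of the dispenser and now lies flat near the middle of the green square. I can't see a verdict, since handing in reports none.

- **Press:** I pressed the plunger slowly with the shut fingers until it bottomed out (wrist force 22.5 N, limit 120 N), then let it spring back. One plug came out about 45 mm in front of the mouth.
- **Slide:** I pushed that plug along the bench with two fingertips set about 21 mm apart, without gripping or lifting it.
- **Final position:** The scene camera puts the plug at about (0.553, 0.218) and the top camera at about (0.548, 0.211). The square's centre is at about (0.550, 0.216), so the plug is within about 5 mm of centre (28.5 mm allowed). The two readings differ by about 8 mm, and both are well inside the limit.
- **Other checks:** In the last pictures the plunger is up and plugs are still visible in the tower. The glue bottle, spray can, sanding block and yellow look-alikes look unmoved; I judged that by eye and did not measure it. The arm was clear of everything at about 15.8 s of the 48 s.

No check failed.

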